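# Set the rivet of a strap in the bench rivet press

## Task

Load the aluminium strap into the blue rivet press, brass rivet end first, slide it flat on the bed fully home against both the back stop and the side fence, and let go of it. Then push the red knob down until the punch bottoms on the rivet, bear on the rivet itself with about 12 N (over and above the knob's return spring) for about a second, and let the knob rise all the way up again, leaving the strap home in the press. Be gentle: neither shove the strap against the fence nor bear on the rivet with more than 18 N, and do not push the other things on the bench about.

Things in the scene. Friction and masses are not known exactly. Their poses are not given: they have to be found in the camera images.
- strap: flat aluminium strap 150 (x) x 36 (y) x 8 (z) mm, about 0.12 kg, lying on the rest. Origin: centre of its underside; z up, x along its length. A brass rivet head (diameter 12, 2.5 mm proud of the top face) is 45 mm from the centre towards +x: this end goes in first and, at the start, points away from the robot. Two black dots mark the other end, the one to hold
- rest: fixed wooden block 90 (x) x 24 (y) x 25 (z) mm on which the strap lies along x, its long sides and both ends overhanging. Origin: centre of the underside
- press: blue bench rivet press, fixed. Origin: on the bench under it; x from its open front (robot side) to its back, y to its left, z up. Base plate x -80 to 90, y -105 to 65 mm, 12 high. Steel bed x -35 to 60, y -30 to 30 mm; its flat top stands 44 to 50 mm above the bench: set anew each time, then stays put, not measured. The bed is open to the front and to -y
- fence: dark steel fence fixed to the press, frame as press, standing 12 to 68 mm above the bench. Back stop: face at x = 60 mm (y -38 to 36), facing the front. Side fence: face at y = 18 mm (x -20 to 65), facing -y
- home (a point): where the strap's origin lies when fully home against back stop and side fence (press frame x -15, y 0 mm), axes as the press's. Its own height is 44 mm, the bed's lowest setting; the real bed is 0 to 6 mm higher. At home the rivet is under the punch and the strap's held end stands out 55 mm in front of the bed
- head (a point): centre of the underside of the head, the blue cylinder (radius 19, from 95 to 156 mm above the bench) that guides the punch, at x 30, y 0 in the press frame, axes as the press. A blue arm (106 to 146 mm high, x 12 to 48) joins it to the column at its right: x 7 to 53, y -94 to -54, 154 mm high
- punch: the moving part of the press: red round knob (diameter 42, 20 mm thick) on top, steel punch (diameter 16) below. Its tip is screwed out afresh each time, not measured: 70 to 80 mm above the bench with the knob up. It slides straight down by up to 34 mm. Origin: on the punch axis, at bench height when the knob is up, and lower by the stroke when pressed; axes as the press
- knob_top (a point): centre of the red knob's top face, 207 mm above the bench when up, axes as the press. Press here, straight down, with closed fingers. The spring resists with 2.5 N at first and 0.2 N more per mm, and lifts the knob again. With the strap home the punch meets the rivet after 9.5 to 25.5 mm, depending on bed and tip settings, where it stops dead: arrive no faster than 10 mm/s, a knock counts as force
- tape: bystander: green tape measure 70 x 40 x 62 mm
- pencil: bystander: yellow pencil 150 x 8 x 8 mm
- driver: bystander: red-handled screwdriver lying down
- spanner: bystander: steel spanner lying down
- spool: bystander: black wire spool, diameter 150, 42 high mm
- tin: bystander: can with a yellow label, diameter 60, 90 high mm
- carton: bystander: cardboard box 110 x 80 x 70 mm
There are look-alikes about, which are no part of the job. What is shaped like the strap but brown or orange is not meant.

How it is judged (in metres and radians):
On the way, in this order (a step that is already met when the one before it is completed fails the run):
1. the strap lies home on the bed, against back stop and side fence, and is let go (x of strap in the frame of home between -0.002 and 0.002 m and y of strap in the frame of home between -0.002 and 0.002 m and z of strap in the frame of home between -0.003 and 0.009 m and angle between the x axis of strap and the x axis of home, either way round below 0.035 rad and angle between strap's own z axis and vertical below 0.035 rad and contact force between the fingers and strap below 0.1 N), for 0.2 s.
2. the punch is held down on the rivet of the strap lying home, with 6 to 18 N (x of strap in the frame of home between -0.002 and 0.002 m and y of strap in the frame of home between -0.002 and 0.002 m and z of strap in the frame of home between -0.003 and 0.009 m and angle between the x axis of strap and the x axis of home, either way round below 0.035 rad and angle between strap's own z axis and vertical below 0.035 rad and z of knob_top in the frame of press below 0.2 m and contact force between punch and strap above 6 N), for 0.4 s.
3. the knob has come all the way up again (z of knob_top in the frame of press above 0.205 m), for 0.2 s.
At the end, for the whole second after the job is handed in: The strap lies flat and still in the press, let go, within 2 mm of home in both directions and 2 degrees of straight, and the knob is up within 2 mm; before that the punch was held down on the rivet with 6 to 18 N for 0.4 s (all of step 1 and z of knob_top in the frame of press above 0.205 m and linear speed of strap below 0.01 m/s); the robot touches nothing.
It fails at once if the punch bears on the strap with more than 18 N (contact force between punch and strap above 18 N).
It fails at once if the strap is shoved against the fence with more than 18 N (contact force between fence and strap above 18 N).
It fails at once if another thing on the bench is pushed more than 3 cm (distance of any of tape, pencil, driver, spanner, spool, tin, carton from where it was at the start of the episode above 0.03 m).
It also fails if it takes over 72 s, if anything falls off the work surface, if the arm or the gripper's body presses on something with over 40 N, if the wrist force passes 120 N, or if a joint passes its speed limit or range.

## Robot

A 6-joint arm with a two-finger parallel gripper is mounted at the origin on the work surface. World frame = base frame: x ahead of the robot, y to its left, z up, the work surface at z = 0. Lengths are in m, angles in degrees, forces in N, time in s.
With the tool pointing down it reaches from about 0.325 to 0.85 m from the base axis. Payload 15.5 kg.
Tool frame: the origin (TCP) lies midway between the tips of the shut fingers; the grasp point (between the pads) lies 19 mm behind it; z points along the fingers, y is the line along which they close (so a half turn about z gives the same grasp; the last joint's range is limited). The gripper opens to 91 mm and grips with 3 to 60 N. Pads are 32 mm wide; open, the fingers measure 118 mm over their backs; the gripper's body (76 mm by 178 mm) begins 60 mm behind the grasp point.
Start: joints at [-69.471, 28.281, 77.091, -0, 74.628, -5.472], TCP at [0.274, -0.562, 0.214] pointing down, gripper open.
Joint ranges: [-166.48, 166.48], [-47.26, 123.95], [12.59, 153.08], [-70.14, 250.14], [6.76, 159.57], [-176.63, 176.63]. Speed limits (degrees/s): [108.29, 108.29, 147.25, 172.46, 172.46, 172.46].

## Interface

Orientations are given as a 3x3 rotation matrix whose columns are the frame's x, y, z axes.
In Python, from bench import ctrl gives the robot as it stands. The module is installed in compiled form; this text tells all that it offers. Calls block until the motion is done:
- ctrl.goto(position, orientation): joint-space move of the TCP to a pose.
- ctrl.move_l(position, vel=0.15, ori=None, contact_N=None): straight line of the TCP; ori=None keeps the orientation; vel is the mean speed in m/s. With contact_N (N) it stops when the force on the tool has changed by that much, and returns True; else False.
- ctrl.movej(angles): joint-space move.
- ctrl.command_gripper(opening): opening from 0.0 (shut) to 1.0 (fully open); the grip force is fixed at half the most; returns when the fingers have stopped.
- ctrl.sleep(seconds).
- ctrl.ik(position, orientation): joint angles nearest the present ones, or None.
- ctrl.read_camera(name): name is "side" or "top" or "wrist"; returns the picture (420x560x3 uint8, blue, green, red); there is no depth.
- ctrl.camera_params(name): a dict with "fx", "fy", "cx", "cy" (pixels), "D" ([k1, k2, p1, p2, k3] as OpenCV has them; the pictures are not rectified), "pose" (4x4, takes a point from camera to world coordinates); the wrist camera has in their place "T_tool_cam" (4x4, takes a point from camera to tool coordinates, whose origin is the TCP and whose axes are the flange's). Camera axes: x right, y up, looking along -z (the intrinsics and any distortion apply to the point x, -y, -z); pixel columns grow to the right and rows downward; lengths in m; the calibration is good to about 2 mm. A picture is of the moment at which its call begins: read the wrist's pose just before it. camera_params takes no time and is no camera call.
A pose or a line that the arm cannot do raises ctrl.MotionError and nothing moves.
- ctrl.sign_off(): hands the job in; it is judged then, once.
Readings, each from a call of its own:
- ctrl.current_t(): time.
- ctrl.current_q(): joint angles.
- ctrl.current_dq(): joint speeds.
- ctrl.current_effort(): joint torques, N m.
- ctrl.current_tool_pos(): TCP position.
- ctrl.current_eef_rot(): TCP orientation.
- ctrl.current_contact_force(): force on the tool from outside, world axes, zero at the start.
- ctrl.current_wrist_torque(): the same for the moment, N m.
- ctrl.current_grip_width(): opening from 0.0 (shut) to 1.0 (fully open).
- ctrl.current_grasp_force(): force on a finger pad.
Only numpy, scipy, OpenCV 4.12 (cv2) and the standard library are available. Lean on these libraries where they do the work, as an engineer would, in place of code of your own. Each camera call takes 0.05 s, during which the arm holds its last target. There are 200 camera calls.

## Working session

There is one attempt and no reset: what is moved stays moved. The work goes in short steps, each a Python script; the robot and the scene stay as the last script left them, time stands still between calls to the robot, and variables do not carry over. Pictures are saved under pics/ and viewed, at most 10 in all, crops included, and the job is handed in when it is done.

```bash
mkdir -p pics
python3 - <<'E'
from bench import ctrl
import cv2
for n in("top","side"):
    cv2.imwrite(f"pics/{n}0.png",ctrl.read_camera(n)); p=ctrl.camera_params(n)
    print(n,p)
print(ctrl.camera_params("wrist"),ctrl.current_t(),ctrl.current_eef_rot())
E
```

```text
top {'fx': 389.697736338857, 'fy': 389.697736338857, 'cx': 277.17804827631295, 'cy': 208.3215996823001, 'D': array([0.03877374, 0.        , 0.        , 0.        , 0.        ]), 'pose': array([[-0.00820989,  0.99404417, -0.10866825,  0.36777347],
       [-0.9998927 , -0.00684219,  0.01295289, -0.01821552],
       [ 0.01213221,  0.10876293,  0.99399368,  1.42185304],
       [ 0.        ,  0.        ,  0.        ,  1.        ]])}
side {'fx': 467.4414420702953, 'fy': 467.4414420702953, 'cx': 279.1491616477782, 'cy': 203.51258187902408, 'D': array([-0.03880123,  0.        ,  0.        ,  0.        ,  0.        ]), 'pose': array([[-0.76481107,  0.46765303, -0.44313053, -0.11429533],
       [-0.644029  , -0.57317033,  0.50665809,  0.64022701],
       [-0.01704908,  0.67288663,  0.73954913,  1.16342483],
       [ 0.        ,  0.        ,  0.        ,  1.        ]])}
{'fx': 304.64952674318414, 'fy': 304.64952674318414, 'cx': 280.55518217715996, 'cy': 209.82918511568437, 'D': array([-0.03016699,  0.        ,  0.        ,  0.        ,  0.        ]), 'T_tool_cam': array([[ 9.25808720e-04,  9.58114166e-01,  2.86385034e-01,
         8.11017113e-02],
       [ 9.99998433e-01, -4.54832187e-04, -1.71107443e-03,
        -5.04221651e-04],
       [-1.50914752e-03,  2.86386169e-01, -9.58113086e-01,
        -1.68948822e-01],
       [ 0.00000000e+00,  0.00000000e+00,  0.00000000e+00,
         1.00000000e+00]])} 0.1 [[ 8.98819204e-01  4.38319430e-01 -3.39361509e-04]
 [ 4.38319545e-01 -8.98818689e-01  9.70275929e-04]
 [ 1.20266325e-04 -1.02085142e-03 -9.99999472e-01]]
```

View pics/top0.png

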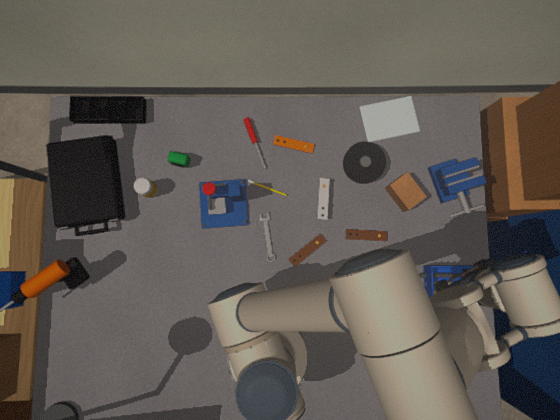

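View pics/side0.png

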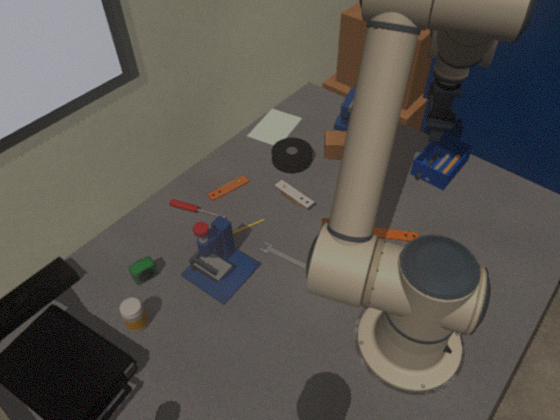

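The top view shows the strap at about (324,198) with its rivet at (324,183) and dots at about (323,205). The press base is at about (222,203), with the red knob at (208,188). The side view agrees. I'll compute rough poses and then look from close up.

```bash
cat > h.py <<'E'
from bench import ctrl
import cv2, numpy as np
def cam(n):
    p=ctrl.camera_params(n)
    K=np.array([[p['fx'],0,p['cx']],[0,p['fy'],p['cy']],[0,0,1]])
    if n=="wrist":
        T=np.eye(4);T[:3,:3]=ctrl.current_eef_rot();T[:3,3]=ctrl.current_tool_pos();T=T@p['T_tool_cam']
    else: T=p['pose']
    return K,p['D'],T
def shot(n):
    c=cam(n); return ctrl.read_camera(n),c
def rays(px,c):
    u=cv2.undistortPoints(np.float64(px).reshape(-1,1,2),c[0],c[1]).reshape(-1,2)
    d=np.c_[u[:,0],-u[:,1],-np.ones(len(u))]@c[2][:3,:3].T
    return c[2][:3,3],d
def plane(px,c,z):
    o,d=rays(px,c); return o+d*((z-o[2])/d[:,2])[:,None]
def proj(P,c):
    q=(np.atleast_2d(P)-c[2][:3,3])@c[2][:3,:3]; q=q*[1,-1,-1]
    return cv2.projectPoints(q,np.zeros(3),np.zeros(3),c[0],c[1])[0].reshape(-1,2)
def blobs(m,amin=20):
    return sorted([x for x in cv2.findContours(m.astype(np.uint8),cv2.RETR_EXTERNAL,cv2.CHAIN_APPROX_NONE)[0] if cv2.contourArea(x)>amin],key=cv2.contourArea,reverse=True)
def down(yaw):  # tool x axis at yaw, z down
    c,s=np.cos(yaw),np.sin(yaw); return np.array([[c,s,0],[s,-c,0],[0,0,-1.]])
E
python3 - <<'E'
from h import *
c=cam("top"); I=cv2.imread("pics/top0.png")
print("strap rough",plane([[324,198],[324,183],[323,214]],c,.033))
hsv=cv2.cvtColor(I,cv2.COLOR_BGR2HSV); H,S,V=cv2.split(hsv)
red=((H<6)|(H>174))&(S>150)&(V>90)
for b in blobs(red):
    m=b.reshape(-1,2).mean(0); 
    if 190<m[0]<230: print("knob",m,plane([m],c,.207))
blue=(H>100)&(H<125)&(S>130)&(V>50)
for b in blobs(blue,300):
    m=b.reshape(-1,2).mean(0)
    if 190<m[0]<260:
        r=cv2.minAreaRect(b);print(r);print(plane(cv2.boxPoints(r),c,.012))
E
```

```text
strap rough [[ 0.5558182  -0.20514418  0.033     ]
 [ 0.61049627 -0.20628543  0.033     ]
 [ 0.49801345 -0.20033151  0.033     ]]
knob [208.77142857 188.31428571] [[0.56532573 0.18045515 0.207     ]]
((223.36578369140625, 205.35215759277344), (41.543941497802734, 45.59852600097656), 86.42366790771484)
[[0.60560474 0.24676096 0.012     ]
 [0.61522253 0.08107837 0.012     ]
 [0.46316783 0.07160291 0.012     ]
 [0.45418101 0.23544199 0.012     ]]
```

```bash
python3 - <<'E'
from h import *
t=[]
def look(pos,yaw,name):
    ctrl.goto(pos,down(yaw)); ctrl.sleep(.2); I,c=shot("wrist"); cv2.imwrite(f"pics/{name}.png",I); np.savez(f"{name}.npz",K=c[0],D=c[1],T=c[2]); print(name,ctrl.current_q().round(1) if hasattr(ctrl.current_q(),'round') else ctrl.current_q(),ctrl.current_t())
pi=np.pi
look([.47,.18,.27],pi+.05,"pA")
look([.56,-.203,.2],pi-.03,"s0")
E
python3 -c "
import cv2,numpy as np
a,b=cv2.imread('pics/pA.png'),cv2.imread('pics/s0.png')
cv2.imwrite('pics/ab.png',np.vstack([cv2.resize(a,(400,300)),cv2.resize(b,(400,300))]))"
```

```text
pA [ 14.1  15.2  89.2  -0.   75.6 -78.7] 3.0667
s0 [ -25.6   26.7   82.4    0.    70.9 -113.9] 4.8
```

View pics/pA.png

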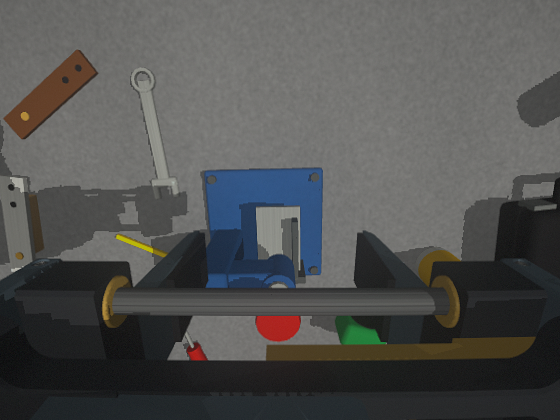

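View pics/s0.png

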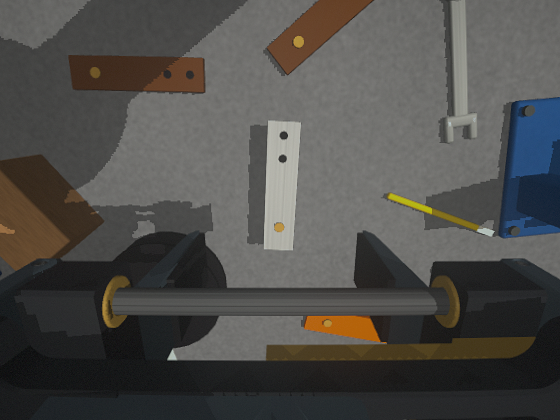

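pA shows the press base plate with corners at (205,170), (322,168) and (322,275), the bed at x 257–299 and the side fence at about (294,245). s0 shows the strap at about (283,185), with its dots at (283,135) and (282,158) and its rivet at (279,227). Next I'll compute both poses.

```bash
cat > m.py <<'E'
from h import *
def ld(n):
    d=np.load(n+".npz"); return cv2.imread(f"pics/{n}.png"),(d['K'],d['D'],d['T'])
def fitedge(pts,c,z):
    w=plane(pts,c,z)[:,:2]; vx,vy,x,y=cv2.fitLine(w.astype(np.float32),cv2.DIST_HUBER,0,1e-4,1e-4).ravel()
    return np.array([x,y]),np.array([vx,vy])
def deg(v): return np.degrees(np.arctan2(v[1],v[0]))
E
python3 - <<'E'
from m import *
I,c=ld("s0"); hsv=cv2.cvtColor(I,cv2.COLOR_BGR2HSV); V=hsv[...,2].astype(int)
m=np.zeros(V.shape,bool); m[110:260,240:320]=(V[110:260,240:320]>150)
m=cv2.morphologyEx(m.astype(np.uint8),cv2.MORPH_CLOSE,np.ones((5,5)))
b=blobs(m,500)[0]; w=plane(b.reshape(-1,2),c,.033)[:,:2]
r=cv2.minAreaRect((w*1000).astype(np.float32)); print("strap",r)
w0=np.array(r[0])/1000
# angle from long-side line fits
u=np.array([1,0.]); 
a=np.radians(r[2]); ax=np.array([np.cos(a),np.sin(a)]); ax=ax if abs(ax[0])>.7 else np.array([-ax[1],ax[0]]); ax*=np.sign(ax[0]); n=np.array([-ax[1],ax[0]])
l=(w-w0)@ax; t=(w-w0)@n; px=b.reshape(-1,2)
for s in(1,-1):
    k=(np.abs(l)<.06)&(s*t>.012); o,v=fitedge(px[k],c,.033); print(s,o,deg(v*np.sign(v[0])),(o-w0)@n)
gold=(hsv[...,0]>10)&(hsv[...,0]<30)&(hsv[...,1]>90)
for q in blobs(gold,20):
    p=q.reshape(-1,2).mean(0)
    if 260<p[0]<300 and p[1]<250: print("rivet",plane([p],c,.0355))
I,c=ld("pA"); hsv=cv2.cvtColor(I,cv2.COLOR_BGR2HSV); H,S,V=cv2.split(hsv)
blue=((H>100)&(H<125)&(S>110)&(V>40)).astype(np.uint8); blue[:, :190]=0
blue[285:]=0
b=blobs(blue,500)[0].reshape(-1,2)
for nm,k in(("front",(b[:,1]<180)&(b[:,0]>215)&(b[:,0]<312)),("left",(b[:,0]>312)&(b[:,1]>178)&(b[:,1]<265)),("right",(b[:,0]<216)&(b[:,1]>178)&(b[:,1]<228))):
    o,v=fitedge(b[k],c,.012); print(nm,k.sum(),o,deg(v))
red=((H<6)|(H>174))&(S>150)&(V>90)
for q in blobs(red,100):
    (x,y),rr=cv2.minEnclosingCircle(q); print("red",x,y,rr,plane([[x,y]],c,.207))
cv2.imwrite("pics/pAc.png",cv2.resize(I[160:310,195:335],None,fx=4,fy=4,interpolation=cv2.INTER_CUBIC))
E
```

```text
strap ((554.8037109375, -201.81243896484375), (34.98120880126953, 147.7342071533203), 85.6513442993164)
1 [ 0.55446047 -0.18480583] -4.360382 0.016931626574258275
-1 [ 0.5512287  -0.21854152] -4.3766365 -0.01695199445112345
rivet [[ 0.59926519 -0.20539495  0.0355    ]]
front 96 [0.45753175 0.16594729] -86.08378
left 86 [0.5203223  0.24155413] 4.110734
right 49 [0.5088298  0.07457378] 4.2507577
red 278.0 321.5 22.14168930053711 [[0.56244829 0.18216646 0.207     ]]
red 196.5 355.0 10.30786418914795 [[0.60378006 0.10766912 0.207     ]]
```

View pics/pAc.png

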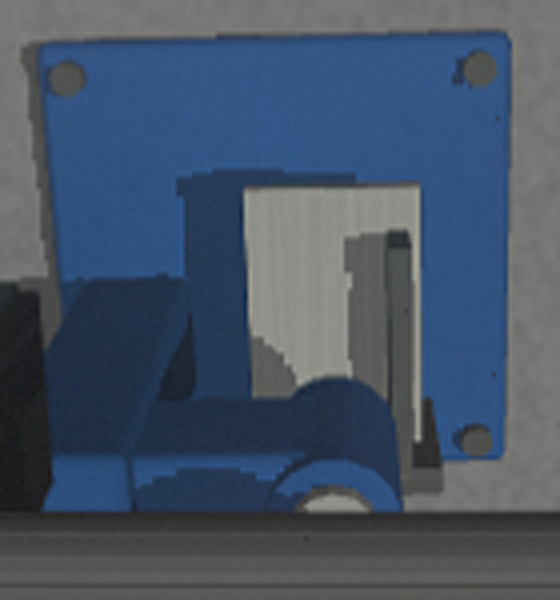

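Close-up confirms the bed is open to the front, with the side fence on its left (crop about (400,330)). The press is at about (0.5345, 0.1796) with yaw 4.1°. The strap is at (0.5548, -0.2018) with yaw -4.37°. Next: grasp it and carry it to the front of the press.

```bash
cat >> m.py <<'E'
pi=np.pi; PY=np.radians(4.1); P0=np.array([.5345,.1796]); G=.056
PR=np.array([[np.cos(PY),-np.sin(PY)],[np.sin(PY),np.cos(PY)]])
def pw(x,y,z): return [*(P0+PR@np.array([x,y])),z]   # press mm-frame (m) -> world
def pp(): 
    p=np.array(ctrl.current_tool_pos()); return np.r_[PR.T@(p[:2]-P0),p[2]]
RP=down(pi+PY)
E
python3 - <<'E'
from m import *
a=np.radians(-4.37); g=np.array([.5548,-.2018])-G*np.array([np.cos(a),np.sin(a)])
R=down(pi+a)
ctrl.goto([*g,.09],R); ctrl.move_l([*g,.011],vel=.08,contact_N=8)
print(ctrl.current_tool_pos())
ctrl.command_gripper(0.36); 
print("w",ctrl.current_grip_width(),ctrl.current_grasp_force())
ctrl.command_gripper(0.)
print("w",ctrl.current_grip_width(),ctrl.current_grasp_force(),ctrl.current_contact_force(),ctrl.current_t())
ctrl.move_l([*g,.16],vel=.12); print(ctrl.current_contact_force(),ctrl.current_grip_width())
ctrl.goto(pw(-.10-G,-.008,.16),RP)
ctrl.move_l(pw(-.10-G,-.008,.055-.014),vel=.1)
ctrl.sleep(.2);print(ctrl.current_contact_force(),ctrl.current_grip_width(),pp(),ctrl.current_t())
I,c=shot("side"); q=proj([pw(0,0,.05)],c)[0]; print(q)
x,y=q.astype(int); cv2.imwrite("pics/sd1.png",cv2.resize(I[y-90:y+70,x-80:x+130],None,fx=3.7,fy=3.7,interpolation=cv2.INTER_CUBIC))
E
```

```text
[ 0.49927129 -0.19769603  0.01142993]
w 0.3910735383391534 29.99979078769684
w 0.3929717943559723 29.99980241060257 [ 0.18615353 -0.96144603 -0.07654569] 7.6083
[ 0.2967096  -0.44796017 -2.12524239] 0.3983234948123765
[-0.76338032  0.39341557 -0.91377299] 0.38904357159514463 [-0.15577791 -0.00794875  0.04131979] 11.95
[216.45175596 266.63152294]
```

View pics/sd1.png

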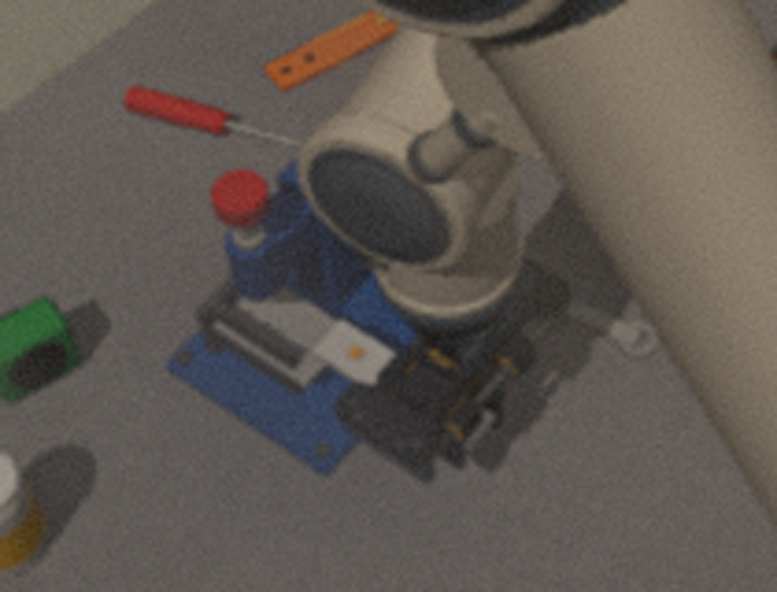

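The strap is held level with its nose over the bed and clear of the fence (rivet at crop (355,353)). Next I'll slide it in, lower it to the bed, and seat it in x and then y.

Run:
```python
from m import *
F=lambda: np.round(ctrl.current_contact_force(),2)
print(ctrl.move_l(pw(-.022-G,-.007,.041),vel=.06,contact_N=5),pp(),F())
if pp()[0]<-.080: raise SystemExit
ctrl.sleep(.2)
p=pp(); print("down",ctrl.move_l(pw(p[0],p[1],.026),vel=.01,contact_N=3),pp(),F())
z=pp()[2]; p=pp()
ctrl.move_l(pw(p[0],p[1],z+.0006),vel=.01); ctrl.sleep(.1); print(pp(),F(),ctrl.current_t())
p=pp();print("x",ctrl.move_l(pw(p[0]+.025,p[1],p[2]),vel=.012,contact_N=4),pp(),F(),ctrl.current_t())
```

```text
False [-0.07840869 -0.00700366  0.04099251] [-0.37  0.29 -1.  ]
down True [-0.07811525 -0.0070125   0.03434387] [-0.24 -0.08  5.96]
[-0.07822218 -0.00702849  0.03481334] [ 0.19 -0.54 -1.38] 14.7917
x True [-0.06974561 -0.00706495  0.03466194] [-0.87 -0.43  4.37] 15.7583
```

Run:
```python
from m import *
F=lambda: np.round(PR3.T@np.array(ctrl.current_contact_force()),2)
PR3=np.eye(3);PR3[:2,:2]=PR
ctrl.sleep(.2);print(F())
p=pp();ctrl.move_l(pw(p[0],p[1],.0354),vel=.01); ctrl.sleep(.2); print(pp(),F())
p=pp();print("x",ctrl.move_l(pw(p[0]+.012,p[1],p[2]),vel=.008,contact_N=4),pp(),F(),ctrl.current_t())
ctrl.sleep(.2);print(pp(),F())
```

```text
[ 0.54 -0.38  4.96]
[-0.07001625 -0.00710208  0.03527248] [-0.25  0.42 -1.16]
x True [-0.07001134 -0.00716942  0.03500584] [ 0.23 -0.39  0.1 ] 16.825
[-0.07013184 -0.00719481  0.03486283] [ 0.61 -0.06  0.75]
```

Run:
```python
from m import *
PR3=np.eye(3);PR3[:2,:2]=PR
F=lambda: np.round(np.mean([PR3.T@np.array(ctrl.current_contact_force()) for _ in range(3) if not ctrl.sleep(.02)],0),2)
p=pp(); x=p[0]
for i in range(12):
    x+=.0006; ctrl.move_l(pw(x,p[1],.0354),vel=.01); f=F(); q=pp(); print(round(x*1e3,2),(q*1e3).round(2),f)
    if f[0]<-3 or f[2]>6: break
print(ctrl.current_t())
```

```text
-69.53 [-69.79  -7.22  35.32] [-0.96  0.24 -0.98]
-68.93 [-69.76  -7.25  35.21] [-4.89 -0.22 -0.71]
17.625
```

Back stop contact is clear at tool x ≈ -69.8 mm. I'll back off slightly and seat y the same way.

```bash
cat >> m.py <<'E'
PR3=np.eye(3);PR3[:2,:2]=PR
F=lambda: np.round(np.mean([PR3.T@np.array(ctrl.current_contact_force()) for _ in range(3) if not ctrl.sleep(.02)],0),2)
E
python3 - <<'E'
from m import *
ctrl.move_l(pw(-.0703,-.0072,.0354),vel=.01)
ctrl.move_l(pw(-.0703,-.003,.0354),vel=.015); print(pp()*1e3,F())
y=-.003
for i in range(16):
    y+=.0006; ctrl.move_l(pw(-.0703,y,.0354),vel=.01); f=F(); q=pp(); print(round(y*1e3,2),(q*1e3).round(2),f,np.round(ctrl.current_wrist_torque(),2))
    if abs(f[1])>3.5 : break
print(ctrl.current_t())
E
```

```text
[-70.26256141  -2.85484112  35.37941532] [-0.39 -0.06 -1.57]
-2.4 [-70.29  -2.41  35.41] [ 0.24 -0.19 -0.99] [ 0.15 -0.05 -0.03]
-1.8 [-70.28  -1.81  35.4 ] [-0.09  0.45 -1.27] [ 0.12 -0.08 -0.02]
-1.2 [-70.3   -1.16  35.41] [ 0.57 -0.41 -0.93] [ 0.1  -0.09  0.01]
-0.6 [-70.33  -0.57  35.4 ] [ 0.14 -0.1  -1.14] [ 0.16 -0.07 -0.03]
-0.0 [-70.34  -0.11  35.4 ] [ 0.17 -2.93 -0.88] [-0.36 -0.12 -0.18]
0.6 [-70.4    0.13  35.38] [ 0.36 -8.71 -0.75] [-1.42 -0.2  -0.5 ]
20.1917
```

Run:
```python
from m import *
ctrl.move_l(pw(-.0703,-.0001,.0354),vel=.01); print(F())
ctrl.move_l(pw(-.0694,-.0001,.0354),vel=.01); print(pp()*1e3,F())
ctrl.move_l(pw(-.0696,-.0001,.0346),vel=.01); print(pp()*1e3,F())
ctrl.command_gripper(.6); ctrl.sleep(.2); print(ctrl.current_grip_width(),ctrl.current_grasp_force(),F())
# straight up, then back for a look
ctrl.move_l(pw(-.0696,0,.10),vel=.08)
ctrl.goto(pw(-.11,0,.17),RP); ctrl.sleep(.2)
I,c=shot("wrist"); cv2.imwrite("pics/pB.png",I); np.savez("pB.npz",K=c[0],D=c[1],T=c[2])
print(ctrl.current_t())
```

```text
[ 0.08 -3.21 -0.65]
[-69.74651213  -0.13504736  35.32138437] [-2.92 -3.02 -0.48]
[-69.82920002  -0.12345963  34.6808627 ] [-4.35 -3.38  4.67]
0.5980533312518856 0.0 [-0.78 -0.36  0.47]
23.475
```

View pics/pB.png

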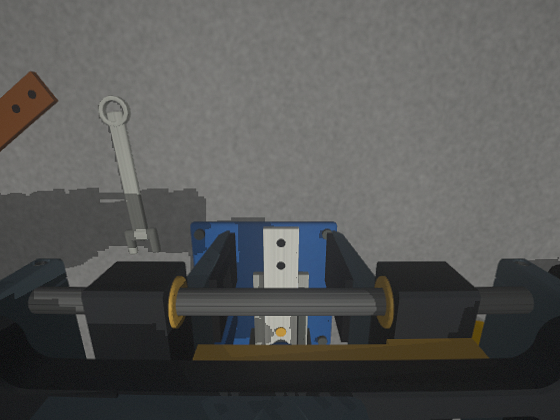

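The strap lies on the bed along the fence, with dots at (281,243) and (281,265) and the rivet at (280,332) close to the head. I'll measure its yaw relative to the press.

Run:
```python
from m import *
I,c=ld("pB"); g=cv2.GaussianBlur(I,(3,3),0).max(2).astype(float)
hs=cv2.cvtColor(I,cv2.COLOR_BGR2HSV)
zt=.0565
def edges(rows,c0,c1,img,sub=True):
    out=[]
    for r in rows:
        d=np.diff(img[r,c0:c1]); k=np.argmax(np.abs(d)); 
        if 0<k<len(d)-1:
            a,b,e=np.abs(d[k-1:k+2]); k=k+.5*(a-e)/(a-2*b+e+1e-9)
        out.append((c0+k+.5,r))
    return np.array(out)
sat=hs[...,1].astype(float)
for nm,c0,c1 in(("L",256,272),("R",290,306)):
    e=edges(range(232,272),c0,c1,sat); o,v=fitedge(e,c,zt); v*=np.sign(v[0]); q=PR.T@(o-P0); print(nm,e[::12,0].round(1),deg(v),q*1e3)
m=(g<70).astype(np.uint8); D=[]
for b in blobs(m[235:275,268:294],8):
    M=cv2.moments(b); D.append((268+M['m10']/M['m00'],235+M['m01']/M['m00']))
h=hs[...,0]; gd=((h>10)&(h<30)&(hs[...,1]>90)).astype(np.uint8)[322:343,268:294]
for b in blobs(gd,8):
    M=cv2.moments(b); D.append((268+M['m10']/M['m00'],322+M['m01']/M['m00']))
D=np.array(D);print(D)
w=plane(D,c,zt)[:,:2]; 
if len(D)>2: w[2]=plane(D[2:],c,zt+.0025)[0,:2]
print((w-P0)@PR*1e3)
```

```text
L [262.5 262.5 262.5 262.9] 3.90566 [-62.58271146 -18.10181164]
R [298.5 298.5 298.5 298.3] 4.673184 [-67.10889331  17.87951242]
[[280.77124183 242.54248366]
 [280.5        265.30952381]
 [280.38422392 331.54452926]]
[[-73.60399015   0.16290379]
 [-48.5464989   -0.08925889]
 [ 30.09315268  -0.15380695]]
```

The strap is home within about 0.3 mm and 0.2°. Now the knob: close the fingers and press in small steps, watching the force.

Run:
```python
from m import *
ctrl.move_l(pw(-.11,0,.27),vel=.15); ctrl.command_gripper(0.)
ctrl.goto(pw(.0305,0,.225),RP); ctrl.sleep(.2)
b=F()[2]; print("base",b,ctrl.current_t())
ctrl.move_l(pw(.0305,0,.210),vel=.03)
print(ctrl.move_l(pw(.0305,0,.203),vel=.008,contact_N=2)); z0=pp()[2]; print("touch",z0,F()-[0,0,b])
ctrl.move_l(pw(.0305,0,.1985),vel=.008,contact_N=8); print(pp()[2],F()[2]-b)
z=pp()[2]; hit=False; log=[]
while z>.178:
    z-=.0002 if hit else .0004
    ctrl.move_l(pw(.0305,0,z),vel=.006); f=F()[2]-b; q=pp()[2]; s=(.207-q)*1e3; r=f-(2.5+.2*s); log.append((round(s,2),round(f,1),round(r,1)))
    if r>2: hit=True
    if r>11: break
print(log[:3],log[-8:],ctrl.current_t())
if hit:
    for i in range(6): ctrl.sleep(.14); f=F()[2]-b; print(round(f-(2.5+.2*(.207-pp()[2])*1e3),2),end=" ")
    ctrl.move_l(pw(.0305,0,.206),vel=.012); 
    ctrl.move_l(pw(.0305,0,.27),vel=.08); print(F(),ctrl.current_t())
```

```text
base -0.07 26.0917
True
touch 0.20631573650537963 [1.05 0.59 2.79]
0.198559147023978 4.59
[(np.float64(8.82), np.float64(4.6), np.float64(0.3)), (np.float64(9.23), np.float64(4.9), np.float64(0.5)), (np.float64(9.64), np.float64(4.5), np.float64(0.1))] [(np.float64(18.36), np.float64(6.2), np.float64(0.0)), (np.float64(18.72), np.float64(6.6), np.float64(0.3)), (np.float64(19.12), np.float64(6.2), np.float64(-0.1)), (np.float64(19.46), np.float64(7.8), np.float64(1.5)), (np.float64(19.49), np.float64(13.1), np.float64(6.7)), (np.float64(19.51), np.float64(15.2), np.float64(8.8)), (np.float64(19.54), np.float64(17.2), np.float64(10.8)), (np.float64(19.59), np.float64(19.8), np.float64(13.3))] 38.0833
13.43 13.4 13.54 13.46 13.61 13.79 [-0.13  0.23 -0.14] 42.0167
```

Held about 13.5 N on the rivet for about a second, and the knob has been released. One last check before handing in.

Run:
```python
from m import *
ctrl.goto(pw(-.11,0,.17),RP); ctrl.command_gripper(.6); ctrl.sleep(.2)
I,c=shot("wrist"); g=I.max(2); hs=cv2.cvtColor(I,cv2.COLOR_BGR2HSV)
P=[]
for (m,y0,y1,z) in((g<70,235,275,.0565),((hs[...,0]>10)&(hs[...,0]<30)&(hs[...,1]>90),322,343,.059)):
    for b in blobs(m[y0:y1,268:294],8):
        M=cv2.moments(b); w=plane([(268+M['m10']/M['m00'],y0+M['m01']/M['m00'])],c,z)[0,:2]; print((w-P0)@PR*1e3)
ctrl.goto(pw(-.15,-.2,.27),RP); ctrl.sleep(.2)
T,c=shot("side"); h=cv2.cvtColor(T,cv2.COLOR_BGR2HSV); red=((h[...,0]<6)|(h[...,0]>174))&(h[...,1]>130)&(h[...,2]>80)
old=cv2.imread("pics/side0.png"); ho=cv2.cvtColor(old,cv2.COLOR_BGR2HSV); ro=((ho[...,0]<6)|(ho[...,0]>174))&(ho[...,1]>130)&(ho[...,2]>80)
for m in(red,ro):
    ys,xs=np.nonzero(m[215:245,185:220]); print("knob px",xs.mean()+185,ys.mean()+215,len(xs))
print(ctrl.current_t())
```

```text
[-48.46388854   0.08334207]
[-7.35223373e+01  6.01652727e-02]
[29.98425125 -0.10924702]
knob px 200.1483870967742 228.1225806451613 155
knob px 200.13725490196077 228.1437908496732 153
45.0833
```

The strap hasn't moved and the knob is fully up, so I'm handing in.

```bash
python3 -c "
from bench import ctrl
print(ctrl.sign_off())"
```

```text
the job is handed in; nothing more can be done
None
```

The strap is home in the press to within about 0.3 mm, the rivet was pressed at about 13.5 N for about a second, the knob is fully up again, and the job is handed in at about 45 s; the sign-off gave no verdict.

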